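Refit the steamer's sight glass and screw its ring snug

ROBOT

A 6-joint arm with a two-finger parallel gripper is mounted at the origin on the work surface. World frame = base frame: x ahead of the robot, y to its left, z up, the work surface at z = 0. Lengths are in m, angles in rad, forces in N, time in s.
With the tool pointing down it reaches from about 0.275 to 0.975 m from the base axis. Payload 8.4 kg.
Tool frame: the origin (TCP) lies at the very end of the fingers, on their centre line; the grasp point (between the pads) lies 19 mm behind it; z points along the fingers, y is the line along which they close (so a half turn about z gives the same grasp; the last joint's range is limited). The gripper opens to 92 mm and grips with 3 to 60 N. Pads are 20 mm wide; open, the fingers measure 128 mm over their backs; the gripper's body (75 mm by 189 mm) begins 69 mm behind the grasp point.
Start: joints at [-1.221, 0.353, 1.633, -0, 1.155, -0.002], TCP at [0.215, -0.587, 0.215] pointing down, gripper open.
Joint ranges: [-2.63, 2.63], [-0.92, 2.1], [0.06, 2.66], [-1.3, 4.44], [0, 2.69], [-3.02, 3.02]. Speed limits (rad/s): [2.22, 2.22, 2.79, 3.14, 3.14, 3.14].

INTERFACE

Orientations are given as a unit quaternion [x, y, z, w].
In Python, from cell import ctrl gives the robot as it stands.
- The arm moves only by the shell command python3 -m pendant 'ROWS' [OPENING] [FORCE]. ROWS is JSON, a list of rows, each a list of 2 entries, a list of its own where there are three numbers: the shift along the tool's x, y, z in m, then the turn about the tool's z in rad. In form: [[[tx, ty, tz], twist], ...]. A call has 1 to 8 rows; each row shifts and turns the commanded pose from where the row before left it, along the tool's axes as they then stand; what a row does not reach is not made up. A row lasts 1/12 s, in which the tool goes at most 41.7 mm and 7.16 degrees, less where a joint would pass 70% of its speed; a pose out of reach is approached as far as the arm can. A call is refused whole if a number of a shift passes 0.0417 or a number of a turn 0.125, either way. A call with a gripper value outside its range is refused whole. OPENING is the closure, from 0 (fully open) to 1 (shut), set as the call begins (- or left out, the last holds). The fingers move at their own pace and stop on an object; FORCE is the grip in N (left out, the last holds). Time passes only in rows, so rows that do not move let the fingers close. It gives the time, the measured TCP pose, the force, the opening and the grip force at its end, in the units of the state.
- ctrl.get_obs(): the state, without advancing time (a new reading comes with each control period).
- ctrl.capture(name): name is "side" or "top" or "wrist"; returns a dict with "frame" (480x640x3 uint8, blue, green, red), "intrinsics" (3x3 intrinsics, pixels), "k1" (the pictures are not rectified: a ray, as slopes to the right and down, at radius r is drawn at 1 + k1 r^2 times it, then the intrinsics apply), "T" (4x4, takes a point from camera to world coordinates). Camera axes: x right, y down, z forward; pixel columns grow to the right and rows downward; lengths in m; the calibration is good to about 2 mm. A picture is of the moment at which its call begins. There is no depth.
- ctrl.hand_in(): hands the job in; it is judged then, once.
Trained networks look in the newest picture that a camera, given by its name, has taken for a name from the list of things; names that differ only in an ending like _2 or _b are one class to them, and where a whole thing is asked for, a point or a joint stands for the part that bears it (a point fixed in the world has none). Each returns a list of dicts, best first, with "score" (0 to 1); they miss things now and then, are a little off and sometimes report something else, mostly with a low value. They report only what shows in the picture. A call takes as long as a camera call. They do not tell look-alikes from the thing itself.
- ctrl.spot_in(camera, query): "location" ([x, y, z] in m, in the coordinates of the camera as it stood for that picture, good to about 4 mm: the middle of the surface that is visible of it).
The state is a dict: "time_s": time; "joint_positions": joint angles; "joint_vel": joint speeds; "joint_efforts": joint torques, N m; "tcp_pos": TCP position; "ee_rot": TCP orientation; "ft_force": force on the tool from outside, world axes, zero at the start; "ft_torque": the same for the moment, N m; "width": opening from 0.0 (shut) to 1.0 (fully open); "finger_force": force on a finger pad.
Only numpy, scipy, OpenCV 4.12 (cv2) and the standard library are available. Lean on these libraries where they do the work, as an engineer would, in place of code of your own. Each camera call takes 0.05 s, during which the arm holds its last target. There are 200 camera calls.

TASK

The steamer lid's sight glass and its screw ring have been washed: set the glass flat in the round cell on top of the lid and let go of it, then put the ring in over it and screw it clockwise until it is snug, so that it holds the glass with a light, lasting pressure. Stop when you feel it bite, never force it or press hard on the glass, let go, and leave the spatula, bowl, jar and trivet where they are.

Things in the scene. Friction and masses are not known exactly. Their poses are not given: they have to be found in the camera images.
- cell (a point): Centre of the open mouth of the round aluminium cell on top of the steamer's lid, level with the cell's rim; z up. The steamer is a fixed stack of steel tiers 190 mm across (232 mm over the side handles), its lid top 150 mm above the counter. The cell stands 24 mm above the lid, 78 mm across outside, 69 mm inside. Three red marks on the rim show the thread's entry gaps.
- thread (a point): On the cell's axis, 4 mm below the rim. Three steel flights, 4 mm thick, leave a free bore of 59 mm. Between them are three 39 deg wide entry gaps, centred at this point's x axis, 120 and 240 deg. Clockwise (from above) from a gap's centre, a flight begins after 19.5 deg, underside 4 mm below the rim; it slopes 6 mm down over 75 deg to a hard stop, which is beyond snug.
- pocket (a point): On the cell's axis, level with the lid's top (24 mm below the rim). Here lies the pocket for the glass, 57 mm across and 8 mm high, with a springy black gasket as its floor: the gasket's top is 3 to 5.5 mm above this point (different each time) and yields about 15 N per mm, 2.8 mm at most.
- window_glass (a point): Centre of the sight glass's disc: green glass, 54 mm across, 6 mm thick, about 70 g, loose, standing flat on the counter with its lifting pin up (z along the pin). The point lies 3 mm above the underside.
- window_pin (a point): Gripping point on the glass's upright brass lifting pin, 12 mm across, on the disc's axis, reaching from 6 to 50 mm above the glass's underside; this point is 41 mm above the underside. Held here, the fingers stay above the cell's rim when the glass is seated.
- ring_ears (a point): On the loose screw ring's axis, midway between its two upright black ears, 36 mm above its underside; ring about 110 g. The ears rise from 24 to 48 mm above the underside, each 20 mm wide (along x) and 5 mm thick (along y), one at either side on the y axis; grip their outer faces, 52 mm apart along y. Fingertips kept over 15 mm above the ring's underside clear the cell's rim.
- ring_foot (a point): Centre of the underside of the screw ring: an aluminium collar 57 mm across, 45 mm inside, 24 mm tall, lowest 3 mm tapered to 53 mm. Snug means pressing on the glass with 3 to 20 N; above 25 N is overtightened. As it bites, each degree draws it down 0.08 mm and adds about 1 N, so it pulls the hand down: the clearest sign. Torque shows it less (about 0.005 to 0.02 N m per N). It stays tight by itself.
- ring_pins (a point): On the ring's axis, 5 mm above its underside, level with its three round steel pins, 4 mm thick, reaching out to 67 mm across, at this point's x axis, 120 and 240 deg (red marks on the collar's top). They pass down through the cell's entry gaps until the collar rests on the glass; turned clockwise from above they run under the flights and bite 40 to 75 deg from the gap's centre.
- window: The whole glass with its pin, origin at the centre of its underside.
- ring: The whole screw ring, origin at the centre of its underside.
- steamer: The fixed steamer, origin at the centre of its foot on the counter.
- spatula: Bamboo spatula lying on the counter, about 280 mm long; bystander.
- bowl: White enamel bowl, 130 mm across, 55 mm tall, origin under its centre; bystander.
- jar: Twist-cap glass jar, 68 mm across, 95 mm tall, origin under its centre; bystander.
- trivet: Round cast aluminium trivet on rubber feet, 136 mm across, 20 mm tall, origin under its centre; bystander.
Mind the look-alikes: they are no part of the job. There is more than one size of the window; the job needs the smallest. Of the things shaped like the ring, the aluminium one is meant.

How it is judged:
By the outcome, as a careful person would: the job done as asked, in the order asked, and still so for the second after the job is handed in, with the robot touching nothing.
It also fails if it takes over 72 s, if anything falls off the work surface, if the arm or the gripper's body presses on something with over 40 N, if the wrist force passes 120 N, or if a joint passes its speed limit or range.

## Working session

There is one attempt and no reset: what is moved stays moved. The work goes in short steps, Python scripts to look and compute and a shell command to move; the robot and the scene stay as the last step left them, time stands still between calls to the robot, and variables do not carry over. Pictures are saved under pics/ and viewed, at most 13 in all, crops included, and the job is handed in when it is done.

```bash
mkdir -p pics; ls
cat > h.py <<'E'
import numpy as np, cv2
from cell import ctrl
from scipy.spatial.transform import Rotation as R
def spots(cam,qs):
    c=ctrl.capture(cam)
    for q in qs:
        for d in ctrl.spot_in(cam,q)[:5]:
            p=np.array(d["location"]); w=(c["T"]@np.r_[p,1])[:3]
            print(cam,q,round(d["score"],2),w.round(3),proj(c,w).round(0))
    return c
def proj(c,w):
    p=np.linalg.inv(c["T"])@np.r_[w,1]; s=p[:2]/p[2]; s=s*(1+c["k1"]*(s@s))
    return (c["intrinsics"]@np.r_[s,1])[:2]
def ray(c,uv):
    K=c["intrinsics"]; s0=np.array([(uv[0]-K[0,2])/K[0,0],(uv[1]-K[1,2])/K[1,1]]); s=s0.copy()
    for _ in range(20): s=s0/(1+c["k1"]*(s@s))
    return c["T"][:3,:3]@np.r_[s,1], c["T"][:3,3]
def atz(c,uv,z):
    d,o=ray(c,uv); return o+d*(z-o[2])/d[2]
E
python3 - <<'E'
from h import *
o=ctrl.get_obs(); print({k:np.round(v,3) for k,v in o.items()})
for cam in ("top","side"):
    c=spots(cam,["cell","window","window_pin","ring","ring_ears","steamer"]); cv2.imwrite(f"pics/{cam}1.png",c["frame"])
    print(c["T"].round(3),c["k1"],c["intrinsics"])
E
```

```text
pics
{'time_s': np.float64(0.0), 'joint_positions': array([-1.221,  0.354,  1.634,  0.   ,  1.155, -0.002]), 'joint_vel': array([-0.001,  0.   , -0.001, -0.001, -0.003,  0.001]), 'joint_efforts': array([ 1.0000e-03, -5.9384e+01, -3.3421e+01,  7.0000e-02,  2.3000e-02,
       -0.0000e+00]), 'tcp_pos': array([ 0.215, -0.586,  0.214]), 'ee_rot': array([ 0.985,  0.175, -0.   , -0.001]), 'ft_force': array([-0.749, -0.068,  0.382]), 'ft_torque': array([-0.011,  0.017,  0.025]), 'finger_force': np.float64(0.0), 'width': np.float64(1.004)}
top cell 0.6 [0.614 0.17  0.15 ] [194. 213.]
top window 0.66 [ 0.536 -0.082  0.004] [336. 263.]
top window 0.58 [ 0.597 -0.205  0.01 ] [397. 233.]
top window 0.58 [ 0.601 -0.327  0.01 ] [456. 231.]
top window_pin 0.96 [ 0.604 -0.205  0.012] [397. 229.]
top window_pin 0.75 [ 0.598 -0.323  0.01 ] [455. 232.]
top window_pin 0.65 [ 0.535 -0.078  0.005] [334. 264.]
top ring 0.6 [ 0.497 -0.264  0.021] [428. 282.]
top ring 0.59 [ 0.464 -0.372  0.026] [484. 298.]
top ring_ears 0.63 [ 0.464 -0.371  0.023] [483. 298.]
top steamer 0.94 [0.615 0.169 0.152] [195. 212.]

[... 538 characters left out ...]
98.]
side window_pin 0.7 [ 0.532 -0.079  0.007] [311. 289.]
side window_pin 0.64 [ 0.597 -0.209  0.01 ] [366. 335.]
side ring 0.82 [ 0.5   -0.276  0.022] [327. 381.]
side ring 0.62 [ 0.461 -0.364  0.027] [321. 439.]
side ring_ears 0.98 [ 0.502 -0.273  0.022] [328. 379.]
side ring_ears 0.57 [ 0.463 -0.365  0.026] [322. 439.]
side ring_ears 0.37 [0.602 0.128 0.143] [314. 166.]
side steamer 0.56 [0.604 0.127 0.146] [315. 165.]
[[ 0.953 -0.224  0.202  0.39 ]
 [-0.302 -0.709  0.637 -0.571]
 [ 0.001 -0.668 -0.744  0.739]
 [ 0.     0.     0.     1.   ]] -0.05512169453079048 [[444.46851722   0.         318.23345411]
 [  0.         444.46851722 234.60712433]
 [  0.           0.           1.        ]]
```

View pics/top1.png

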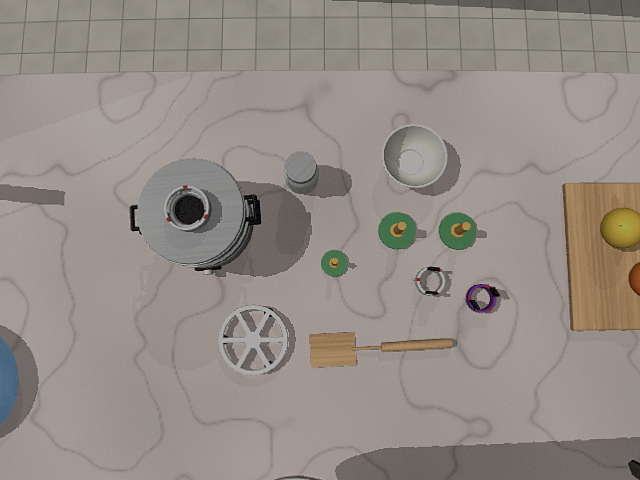

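Run:
```python
import cv2,numpy as np
a=cv2.imread("pics/top1.png");b=cv2.imread("pics/side1.png")
A=cv2.resize(a[190:340,300:520],None,fx=2.6,fy=2.6,interpolation=2)
B=cv2.resize(a[150:280,130:260],None,fx=2.2,fy=2.2,interpolation=2)
C=cv2.resize(b[260:480,250:470],None,fx=1.3,fy=1.3,interpolation=2)
out=np.zeros((600,800,3),np.uint8)
out[:390,:572]=A; A2=cv2.resize(a[270:330,400:510],None,fx=3,fy=3); out[395:575,:330]=A2
out[0:286,514:800]=0
out[300:586,514:800]=C; out[:286,514:800]=B
cv2.imwrite("pics/crop1.png",out)
```

```text
(no output)
```

View pics/crop1.png

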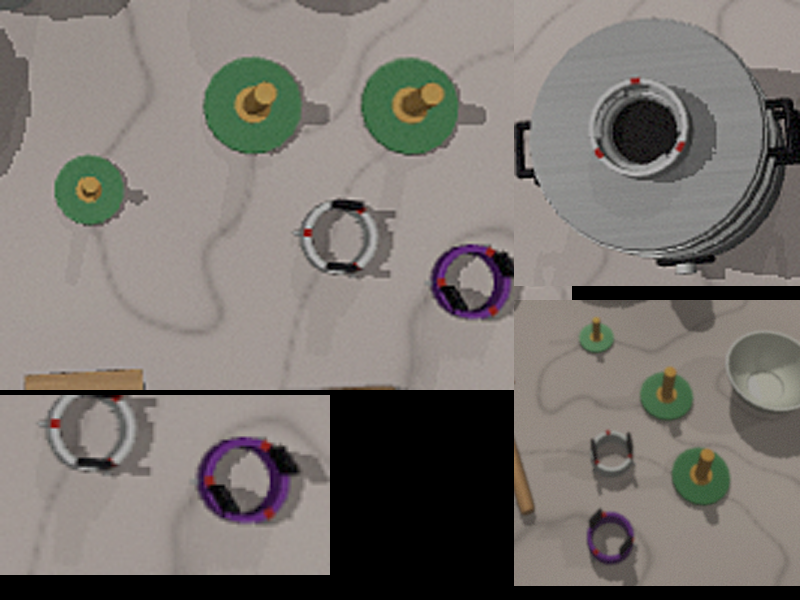

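The glass candidates are the green discs at (335,263), (397,231) and (457,231). The one at (335,263) is smallest, about 27 px or 54 mm, so it is the one meant. The rings are at (430,281), bare aluminium, and (483,298), purple; the aluminium one is meant. The crop confirms both choices. The cell is at about (187,208), with red marks on its rim.

```bash
cat >> h.py <<'E'
def red(c,roi):
    f=c["frame"].astype(int); m=((f[:,:,2]>120)&(f[:,:,1]<90)&(f[:,:,0]<90)).astype(np.uint8)
    k=np.zeros_like(m); x0,y0,x1,y1=roi; k[y0:y1,x0:x1]=1
    n,l,s,ce=cv2.connectedComponentsWithStats(m*k); return [ce[i] for i in range(1,n) if s[i,4]>=3]
def disc(c,roi,z):
    f=c["frame"].astype(int); x0,y0,x1,y1=roi
    m=((f[:,:,1]>f[:,:,2]+20)&(f[:,:,1]>f[:,:,0]+10)).astype(np.uint8); k=np.zeros_like(m); k[y0:y1,x0:x1]=1
    p=cv2.convexHull(np.argwhere(m*k)[:,::-1].astype(np.int32))[:,0]
    w=np.array([atz(c,q,z)[:2] for q in p.astype(float)],np.float32); return cv2.minEnclosingCircle(w)
E
python3 - <<'E'
from h import *
def marks(c,roi,z):
    P=np.array([atz(c,u,z) for u in red(c,roi)]); 
    ctr,r=cv2.minEnclosingCircle(P[:,:2].astype(np.float32)) if len(P) else (0,0)
    print("marks",P.round(4).tolist(),np.round(ctr,4),round(r,4),[round(np.degrees(np.arctan2(p[1]-ctr[1],p[0]-ctr[0])),1) for p in P])
T=ctrl.capture("top");S=ctrl.capture("side")
print(disc(T,(318,245,352,282),.006)); print(disc(S,(285,265,335,315),.006))
marks(T,(155,170,225,240),.174);marks(T,(412,262,450,300),.024)
marks(S,(260,100,370,230),.174);marks(S,(300,355,350,405),.024)
W=ctrl.capture("wrist"); print(W["T"].round(3),W["intrinsics"][0,0]);
E
```

```text
((0.5373018383979797, -0.07845497876405716), 0.026921750977635384)
((0.5357090830802917, -0.07777927070856094), 0.026561452075839043)
marks [[0.6565, 0.1821, 0.174], [0.6038, 0.1458, 0.174], [0.5988, 0.209, 0.174]] [0.6199 0.1789] 0.0369 [np.float64(5.1), np.float64(-116.0), np.float64(125.0)]
marks [[0.518, -0.2827, 0.024], [0.5031, -0.2433, 0.024]] [ 0.5105 -0.263 ] 0.0211 [np.float64(-69.2), np.float64(110.8)]
marks [] 0 0 []
marks [[0.502, -0.2408, 0.024]] [ 0.502  -0.2408] 0.0001 [np.float64(24.0)]
[[ 0.346 -0.902 -0.259  0.289]
 [-0.938 -0.332 -0.096 -0.559]
 [ 0.     0.276 -0.961  0.385]
 [ 0.     0.     0.     1.   ]] 376.3563441360426
```

```bash
cat >> h.py <<'E'
def go(t,xa=None):
    """print shift in present tool axes to reach TCP target t, and twist to bring tool x to xa deg"""
    o=ctrl.get_obs(); M=R.from_quat(o["ee_rot"]).as_matrix(); a=np.degrees(np.arctan2(M[1,0],M[0,0]))
    d=M.T@(np.array(t)-o["tcp_pos"]); print("shift mm",(d*1e3).round(1),"xang",a.round(2),"tilt",np.degrees(np.arccos(-M[2,2])).round(2),"q6",o["joint_positions"][5].round(3),"t",o["time_s"].round(2))
    if xa is not None: print("twist rad",round(np.radians((a-xa+180)%360-180),3))
E
python3 -m pendant '[[[0,0,0],-0.12],[[0,0,0],-0.12],[[0,0,0],-0.12],[[0,0,0],-0.12],[[0,0,0],-0.12],[[0,0,0],-0.12],[[0,0,0],-0.12],[[0,0,0],-0.12]]' 0 10
python3 -c "
from h import *
go([.537,-.078,.215],80)"
```

```text
time_s: 1.52
tcp_pos: [0.2154, -0.5867, 0.2146]
ee_rot: [0.791, 0.612, 0.0, -0.0]
ft_force: [0.0, 0.9, -0.3]
width: 0.999
finger_force: 0.0Traceback (most recent call last):
  File "<string>", line 3, in <module>
    go([.537,-.078,.215],80)
    ~~^^^^^^^^^^^^^^^^^^^^^^
  File "h.py", line 32, in go
    d=M.T@(np.array(t)-o["tcp_pos"]); print("shift mm",(d*1e3).round(1),"xang",a.round(2),"tilt",np.degrees(np.arccos(-M[2,2])).round(2),"q6",o["joint_positions"][5].round(3),"t",o["time_s"].round(2))
                                                                                                                                                                                   ^^^^^^^^^^^^^^^^^
AttributeError: 'float' object has no attribute 'round'
```

```bash
sed -i 's/o\["time_s"\].round(2)/round(o["time_s"],2)/; s/o\["joint_positions"\]\[5\].round(3)/round(float(o["joint_positions"][5]),3)/' h.py
python3 -c "
from h import *
go([.537,-.078,.215],75)"
```

```text
shift mm [ 5.73e+02  1.84e+02 -4.00e-01] xang 75.5 tilt 0.0 q6 -0.968 t 1.52
twist rad 0.009
```

```bash
M='[[[0.0358,0.0115,0],0],[[0.0358,0.0115,0],0],[[0.0358,0.0115,0],0],[[0.0358,0.0115,0],0],[[0.0358,0.0115,0],0],[[0.0358,0.0115,0],0],[[0.0358,0.0115,0],0],[[0.0358,0.0115,0],0]]' ; true
python3 -m pendant '[[[0.0358,0.0115,0],0],[[0.0358,0.0115,0],0],[[0.0358,0.0115,0],0],[[0.0358,0.0115,0],0],[[0.0358,0.0115,0],0],[[0.0358,0.0115,0],0],[[0.0358,0.0115,0],0],[[0.0358,0.0115,0],0]]'
python3 -m pendant '[[[0.0358,0.0115,0],0],[[0.0358,0.0115,0],0],[[0.0358,0.0115,0],0],[[0.0358,0.0115,0],0],[[0.0358,0.0115,0],0],[[0.0358,0.0115,0],0],[[0.0358,0.0115,0],0],[[0,0,0],0]]'
python3 - <<'E'
from h import *
go([.537,-.078,.215],75)
c=spots("wrist",["window","window_pin"]); cv2.imwrite("pics/w1.png",c["frame"])
for z in (.006,): print(disc(c,(0,0,640,480),z))
E
```

```text
time_s: 2.18
tcp_pos: [0.3783, -0.3319, 0.2148]
ee_rot: [0.793, 0.61, 0.0, 0.0]
ft_force: [1.1, -0.5, 0.7]
width: 1.0
finger_force: 0.0
time_s: 2.85
tcp_pos: [0.5228, -0.1072, 0.2149]
ee_rot: [0.792, 0.611, 0.001, 0.0]
ft_force: [-1.1, -0.6, -0.1]
width: 1.004
finger_force: 0.0
shift mm [31.8  6.4 -0. ] xang 75.35 tilt 0.16 q6 0.048 t 2.85
twist rad 0.006
wrist window 0.92 [ 0.54  -0.076  0.009] [326. 178.]
wrist window 0.88 [ 0.593 -0.307  0.006] [418. 360.]
wrist window 0.56 [ 0.594 -0.19   0.004] [400. 268.]
wrist window_pin 0.78 [ 0.539 -0.073  0.002] [324. 174.]
wrist window_pin 0.62 [ 0.591 -0.314  0.004] [418. 364.]
wrist window_pin 0.58 [ 0.592 -0.196  0.01 ] [400. 275.]
((0.5601900219917297, -0.1906631886959076), 0.14444398880004883)
```

View pics/w1.png

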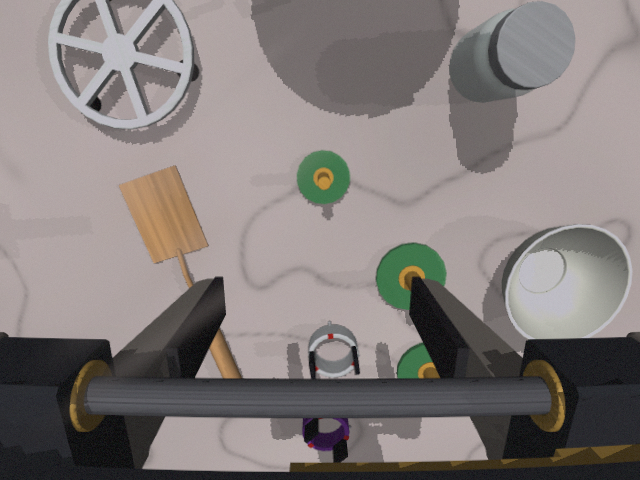

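The wrist view shows the small glass at (323,178), clear of its neighbours, and the aluminium ring at (333,352) with a red mark at (330,337).

Run:
```python
from h import *
c=ctrl.capture("wrist"); (x,y),r=disc(c,(285,140,360,212),.006); print(x,y,r)
print([ (u.round(0),atz(c,u,.024).round(4)) for u in red(c,(295,320,370,380))])
go([.537,-.078,.100])
go([x,y,.1])
```

```text
0.5374440550804138 -0.07529928535223007 0.026811063289642334
[(array([333., 331.]), array([ 0.5033, -0.2401,  0.024 ])), (array([355., 359.]), array([ 0.5184, -0.2795,  0.024 ])), (array([319., 364.]), array([ 0.479 , -0.2754,  0.024 ]))]
shift mm [ 37.8   8.6 114.4] xang 75.17 tilt 0.04 q6 0.043 t 3.05
shift mm [ 40.5   8.3 114.4] xang 75.17 tilt 0.04 q6 0.043 t 3.05
```

```bash
python3 -m pendant '[[[0.0195,0.004,0.02],0],[[0.02,0.0045,0.03],0],[[0,0,0.03],0],[[0,0,0.03],0],[[0,0,0.025],0],[[0,0,0],0],[[0,0,0],0]]'
python3 - <<'E'
from h import *
go([.537,-.0765,.022])
c=ctrl.capture("wrist"); cv2.imwrite("pics/w2.png",c["frame"])
f=c["frame"].astype(int); 
p=proj(c,np.array([.537,-.0765,.006])).astype(int);print(p)
print(disc(c,(p[0]-70,p[1]-70,p[0]+70,p[1]+70),.006))
E
```

```text
time_s: 3.63
tcp_pos: [0.5366, -0.0769, 0.0791]
ee_rot: [0.793, 0.609, -0.001, -0.001]
ft_force: [-0.0, 0.4, 0.2]
width: 0.999
finger_force: 0.0
shift mm [ 0.5  0.4 57.1] xang 75.06 tilt 0.16 q6 0.116 t 3.63
[317 251]
((0.5375707149505615, -0.07497316598892212), 0.027136949822306633)
```

View pics/w2.png

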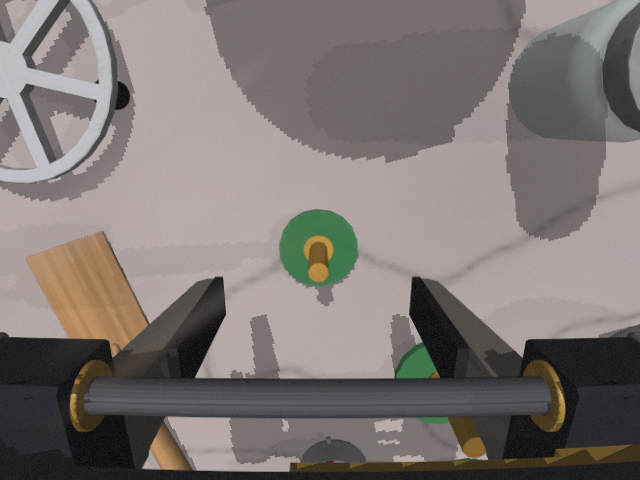

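The glass sits midway between the fingers, at (318,248) with its pin top at (318,270). I'll descend and grip.

```bash
python3 -m pendant '[[[0.001,0.0003,0.025],0],[[0.0005,0,0.025],0],[[0,0,0.007],0],[[0,0,0],0],[[0,0,0],0]]' 0 15
python3 -m pendant '[[[0,0,0],0],[[0,0,0],0],[[0,0,0],0],[[0,0,0],0],[[0,0,0],0],[[0,0,0],0],[[0,0,0],0],[[0,0,0],0]]' 1 15
python3 -c "
from h import *
go([.6199,.1789,.24])"
```

```text
time_s: 4.1
tcp_pos: [0.5395, -0.0749, 0.024]
ee_rot: [0.793, 0.61, 0.0, 0.0]
ft_force: [-0.2, 0.4, -0.1]
width: 1.003
finger_force: 0.0
time_s: 4.77
tcp_pos: [0.5386, -0.0744, 0.0226]
ee_rot: [0.792, 0.61, -0.0, -0.0]
ft_force: [0.0, -0.6, 0.0]
width: 0.44
finger_force: 0.0
shift mm [ 265.7   13.7 -217.4] xang 75.16 tilt 0.0 q6 0.119 t 4.77
```

```bash
python3 -m pendant '[[[0,0,0],0],[[0,0,0],0],[[0,0,0],0],[[0,0,0],0],[[0,0,0],0],[[0,0,0],0],[[0,0,0],0],[[0,0,0],0]]' 1 15
python3 -m pendant '[[[0,0,-0.01],0],[[0,0,-0.03],0],[[0,0,-0.04],0],[[0,0,-0.04],0],[[0,0,-0.04],0],[[0,0,-0.04],0],[[0,0,-0.02],0],[[0,0,0],0]]' 
python3 -c "
from h import *
go([.6199,.1789,.24])
o=ctrl.get_obs();print(o['width'],o['finger_force'])"
```

```text
time_s: 5.43
tcp_pos: [0.5386, -0.0744, 0.0225]
ee_rot: [0.793, 0.61, -0.0, -0.0]
ft_force: [-0.4, 0.1, -0.3]
width: 0.126
finger_force: 15.0
time_s: 6.1
tcp_pos: [0.5413, -0.0748, 0.2488]
ee_rot: [0.792, 0.61, 0.003, 0.003]
ft_force: [1.3, 0.5, -1.1]
width: 0.123
finger_force: 15.0
shift mm [265.4  10.9   9.2] xang 75.16 tilt 0.53 q6 0.119 t 6.1
0.12266098633185359 14.99987930059433
```

```bash
python3 -m pendant '[[[0.02,0.001,0],0],[[0.035,0.002,0],0],[[0.035,0.002,0],0],[[0.04,0.002,0],0],[[0.04,0.002,0],0],[[0.04,0.002,0],0],[[0.03,0.002,0],0],[[0.02,0.001,0],0]]' 
python3 -m pendant '[[[0,0,0],0],[[0,0,0],0],[[0,0,0],0],[[0,0,0],0]]'
python3 - <<'E'
from h import *
go([.6199,.1789,.24])
c=ctrl.capture("wrist"); cv2.imwrite("pics/w3.png",c["frame"])
t=ctrl.get_obs()["tcp_pos"]
P=np.array([atz(c,u,.174) for u in red(c,(0,0,640,480))]); print(P.round(4),[u.round(0) for u in red(c,(0,0,640,480))])
p=proj(c,t-[0,0,.016]).astype(int);print(p); print(disc(c,(p[0]-90,p[1]-90,p[0]+90,p[1]+90),t[2]-.0165), t)
T=ctrl.capture("top"); P=np.array([atz(T,u,.174) for u in red(T,(155,170,225,240))]);print(P.round(4))
E
```

```text
time_s: 6.77
tcp_pos: [0.6186, 0.1763, 0.2413]
ee_rot: [0.792, 0.611, -0.0, -0.001]
ft_force: [-0.3, -0.2, -1.1]
width: 0.125
finger_force: 15.0
time_s: 7.1
tcp_pos: [0.6182, 0.1721, 0.2422]
ee_rot: [0.793, 0.61, -0.001, -0.0]
ft_force: [-0.9, -0.7, -0.3]
width: 0.12
finger_force: 15.0
shift mm [ 7.  -0.1  2.2] xang 75.11 tilt 0.06 q6 0.529 t 7.1
[[0.5988 0.2117 0.174 ]
 [0.6561 0.1847 0.174 ]] [array([272., 205.]), array([369., 222.])]
[317 284]
((0.6181580424308777, 0.17231601476669312), 0.027080275118350983) [0.61837775 0.17205542 0.24242078]
[]
```

View pics/w3.png

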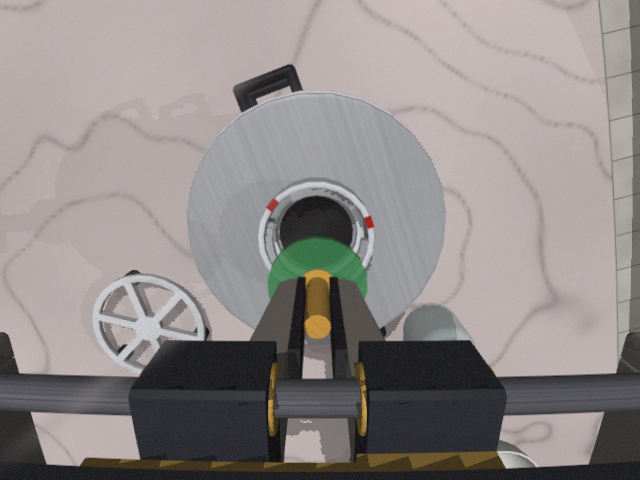

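The glass hangs on the TCP axis at (317,265), and the cell is just ahead with marks at (272,205) and (369,222). The wrist view puts the cell centre at (0.6196, 0.1815), within 3 mm of the top camera.

```bash
python3 -m pendant '[[[0.004,0,0],0],[[0.0052,0.0002,0.01],0],[[0,0,0.018],0],[[0,0,0.008],0],[[0,0,0],0],[[0,0,0],0],[[0,0,0],0]]'
python3 - <<'E'
from h import *
go([.6196,.1815,.2])
c=ctrl.capture("wrist"); cv2.imwrite("pics/w4.png",c["frame"])
r=red(c,(0,0,640,480)); P=np.array([atz(c,u,.174)[:2] for u in r]); print(P.round(4),[u.round(0) for u in r])
if len(P)==2:
    m=P.mean(0); d=P[1]-P[0]; L=np.hypot(*d); n=np.array([d[1],-d[0]])/L
    print(L, m+n*.01838, m-n*.01838)
T=ctrl.capture("top");r=red(T,(155,170,225,240));print([atz(T,u,.174).round(4) for u in r])
t=ctrl.get_obs()["tcp_pos"];p=proj(c,t-[0,0,.016]).astype(int);print(disc(c,(p[0]-90,p[1]-90,p[0]+90,p[1]+90),t[2]-.0165), t)
E
```

```text
time_s: 7.78
tcp_pos: [0.6216, 0.1823, 0.207]
ee_rot: [0.793, 0.61, 0.0, 0.0]
ft_force: [-0.1, -0.1, -0.7]
width: 0.123
finger_force: 15.0
shift mm [-1.3 -1.8  7. ] xang 75.16 tilt 0.03 q6 0.542 t 7.78
[[0.5987 0.2118]
 [0.6562 0.1847]] [array([264., 235.]), array([375., 255.])]
0.063575821619679 [0.61960456 0.18160447] [0.63525914 0.21486453]
[]
((0.6215875148773193, 0.1826288253068924), 0.027000484988093376) [0.6218011  0.18228698 0.20739127]
```

View pics/w4.png

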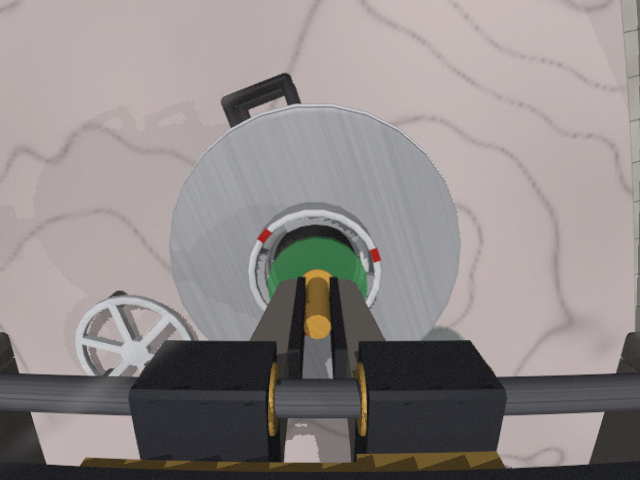

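```bash
python3 -m pendant '[[[-0.0012,-0.0018,0],0],[[0,0,0.005],0],[[0,0,0.005],0],[[0,0,0],0],[[0,0,0],0]]' 
python3 -c "
from h import *
go([.6196,.1816,.178])"
```

```text
time_s: 8.3
tcp_pos: [0.6189, 0.1813, 0.196]
ee_rot: [0.792, 0.61, -0.0, -0.0]
ft_force: [0.5, 0.2, -1.0]
width: 0.122
finger_force: 15.0
shift mm [ 0.4  0.6 18. ] xang 75.16 tilt 0.06 q6 0.542 t 8.3
```

```bash
python3 -m pendant '[[[0.0004,0.0006,0.004],0],[[0,0,0.004],0],[[0,0,0.003],0],[[0,0,0],0],[[0,0,0],0]]' 
python3 -c "
from h import *
go([.6196,.1816,.178])"
python3 -m pendant '[[[0,0,0.0015],0],[[0,0,0.0015],0],[[0,0,0],0],[[0,0,0],0]]' 
python3 -c "
from h import *
go([.6196,.1816,.178])"
```

```text
time_s: 8.72
tcp_pos: [0.6198, 0.1816, 0.1852]
ee_rot: [0.792, 0.61, -0.0, -0.0]
ft_force: [-0.0, -0.4, -0.4]
width: 0.124
finger_force: 15.0
shift mm [-0.1 -0.1  7.2] xang 75.16 tilt 0.04 q6 0.542 t 8.72
time_s: 9.05
tcp_pos: [0.6199, 0.1817, 0.1825]
ee_rot: [0.793, 0.61, -0.0, -0.0]
ft_force: [-0.2, -0.3, -0.8]
width: 0.124
finger_force: 15.0
shift mm [-0.2 -0.3  4.5] xang 75.16 tilt 0.01 q6 0.542 t 9.05
```

```bash
python3 -m pendant '[[[0,0,0.0015],0],[[0,0,0.0015],0],[[0,0,0],0],[[0,0,0],0]]'; python3 -m pendant '[[[0,0,0.001],0],[[0,0,0],0],[[0,0,0],0]]'
```

```text
time_s: 9.38
tcp_pos: [0.6199, 0.1816, 0.1794]
ee_rot: [0.793, 0.61, -0.0, -0.0]
ft_force: [-1.0, 0.3, -1.3]
width: 0.127
finger_force: 15.0
time_s: 9.63
tcp_pos: [0.6199, 0.1817, 0.1785]
ee_rot: [0.792, 0.61, -0.0, -0.0]
ft_force: [0.2, -0.4, -1.2]
width: 0.125
finger_force: 15.0
```

```bash
python3 -m pendant '[[[0,0,0.0007],0],[[0,0,0],0],[[0,0,0],0]]'; python3 -m pendant '[[[0,0,0.0005],0],[[0,0,0],0],[[0,0,0],0]]'
```

```text
time_s: 9.88
tcp_pos: [0.6199, 0.1817, 0.1778]
ee_rot: [0.793, 0.61, -0.0, -0.0]
ft_force: [-0.1, -0.5, -0.8]
width: 0.125
finger_force: 15.0
time_s: 10.13
tcp_pos: [0.62, 0.1817, 0.1776]
ee_rot: [0.792, 0.61, 0.0, 0.0]
ft_force: [0.0, 0.6, 0.9]
width: 0.128
finger_force: 15.0
```

```bash
python3 -m pendant '[[[0,0,0.0004],0],[[0,0,0],0],[[0,0,0],0]]'
```

```text
time_s: 10.38
tcp_pos: [0.6201, 0.1817, 0.1773]
ee_rot: [0.792, 0.61, 0.0, 0.0]
ft_force: [-1.7, -0.3, 4.5]
width: 0.123
finger_force: 15.0
```

Contact puts the glass underside at about 0.155, which matches the gasket's top (0.153–0.1555). Releasing.

```bash
python3 -m pendant '[[[0,0,-0.0003],0],[[0,0,0],0],[[0,0,0],0],[[0,0,0],0],[[0,0,0],0],[[0,0,0],0]]' 0.4; python3 -m pendant '[[[0,0,-0.01],0],[[0,0,-0.02],0],[[0,0,-0.03],0],[[0,0,-0.03],0],[[0,0,0],0],[[0,0,0],0],[[0,0,0],0]]'
python3 - <<'E'
from h import *
c=ctrl.capture("wrist"); 
p=proj(c,np.array([.6196,.1816,.161])).astype(int);print(p,disc(c,(p[0]-70,p[1]-70,p[0]+70,p[1]+70),.161))
cv2.imwrite("pics/w5.png",c["frame"])
go([.4988,-.2674,.2],80)
E
```

```text
time_s: 10.88
tcp_pos: [0.6199, 0.1817, 0.1771]
ee_rot: [0.793, 0.61, -0.0, -0.0]
ft_force: [0.3, 0.4, -0.4]
width: 0.536
finger_force: 0.0
time_s: 11.47
tcp_pos: [0.6197, 0.1816, 0.2673]
ee_rot: [0.792, 0.61, -0.0, 0.0]
ft_force: [-0.8, -0.0, -0.8]
width: 0.601
finger_force: 0.0
[316 238] ((0.6198018789291382, 0.1811196357011795), 0.027305876836180687)
shift mm [-464.8   -1.5   66.8] xang 75.16 tilt 0.08 q6 0.542 t 11.52
twist rad -0.084
```

View pics/w5.png

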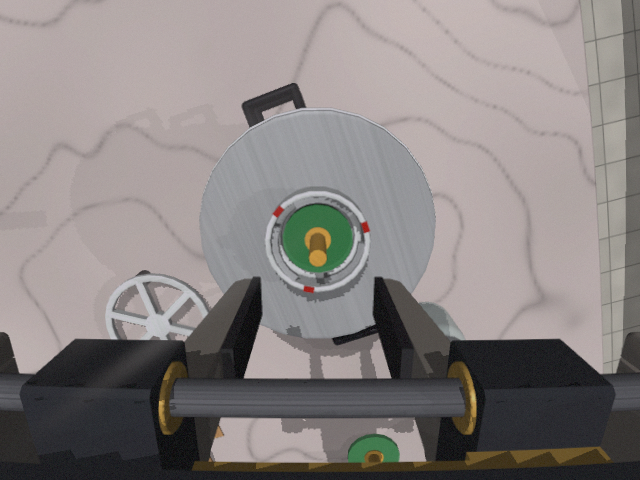

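The glass lies flat in the pocket, centred at (316,238), with its pin upright. Next is the ring.

```bash
python3 -m pendant '[[[-0.03,0,0],0],[[-0.036,0,0],0],[[-0.036,0,0],0],[[-0.036,0,0],0],[[-0.036,0,0],0],[[-0.036,0,0],0],[[-0.036,0,0],0],[[-0.036,0,0],0]]' 0 
python3 -m pendant '[[[-0.036,0,0.01],0],[[-0.036,0,0.02],0],[[-0.036,0,0.02],0],[[-0.036,0,0.01],0],[[-0.036,0,0],0],[[-0.036,0,0],0],[[0,0,0],0],[[0,0,0],0]]'
cat >> h.py <<'E'
def circ3(P):
    A=2*(P[1:]-P[0]); b=(P[1:]**2).sum(1)-(P[0]**2).sum(); c=np.linalg.solve(A,b); 
    print("centre",c.round(4),"r",np.linalg.norm(P-c,axis=1).round(4),"ang",np.degrees(np.arctan2(*(P-c).T[::-1])).round(1)); return c
E
python3 - <<'E'
from h import *
circ3(np.array([[.5033,-.2401],[.5184,-.2795],[.479,-.2754]]))
go([.4988,-.265,.2],80)
c=ctrl.capture("wrist"); cv2.imwrite("pics/w6.png",c["frame"])
p=proj(c,np.array([.4988,-.265,.024])).astype(int); print(p)
r=red(c,(p[0]-60,p[1]-60,p[0]+60,p[1]+60)); P=np.array([atz(c,u,.024)[:2] for u in r]); print(P.round(4),np.round(r))
if len(P)==3: circ3(P)
E
```

```text
time_s: 12.18
tcp_pos: [0.5462, -0.0923, 0.266]
ee_rot: [0.792, 0.61, -0.001, -0.001]
ft_force: [0.6, -0.6, 0.2]
width: 1.001
finger_force: 0.0
time_s: 12.85
tcp_pos: [0.4911, -0.3007, 0.2059]
ee_rot: [0.793, 0.609, -0.0, -0.001]
ft_force: [0.8, 0.8, -0.1]
width: 0.998
finger_force: 0.0
centre [ 0.5001 -0.2639] r [0.024 0.024 0.024] ang [  82.4  -40.4 -151.5]
shift mm [36.5 -1.8  5.9] xang 74.97 tilt 0.14 q6 -0.29 t 12.85
twist rad -0.088
[315 178]
[[ 0.5029 -0.24  ]
 [ 0.5183 -0.2796]
 [ 0.4786 -0.2753]] [[313. 151.]
 [340. 188.]
 [298. 195.]]
centre [ 0.4999 -0.264 ] r [0.0241 0.0241 0.0241] ang [  82.9  -40.4 -152. ]
```

View pics/w6.png

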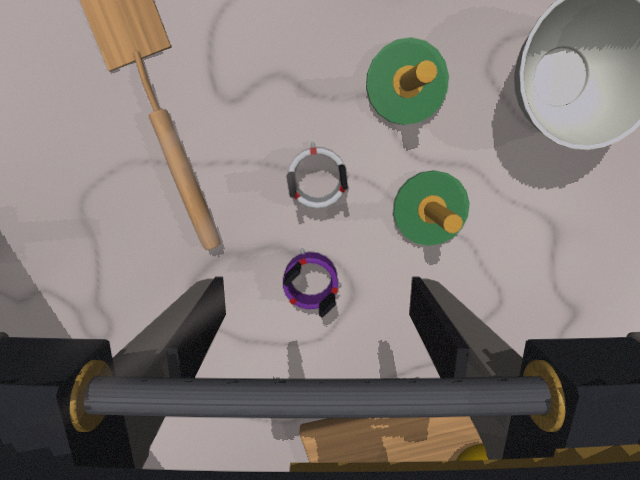

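The aluminium ring is at (317,178), with its ears at (292,184) and (343,178) and a fully visible mark at (313,151). I'll refine its yaw and centre from the ears.

```bash
cat >> h.py <<'E'
def ears(c,ctr,rad,z):
    f=c["frame"].max(2); p=proj(c,np.r_[ctr,z]).astype(int); m=(f<75).astype(np.uint8); k=np.zeros_like(m); k[p[1]-rad:p[1]+rad,p[0]-rad:p[0]+rad]=1
    n,l,s,ce=cv2.connectedComponentsWithStats(m*k); i=sorted(range(1,n),key=lambda i:-s[i,4])[:2]
    E=np.array([atz(c,ce[j],z)[:2] for j in i]); d=E[1]-E[0]; print("ears",ce[i].round(1).tolist(),s[i,4],"mid",E.mean(0).round(4),"sep",np.hypot(*d).round(4),"ang",np.degrees(np.arctan2(d[1],d[0])).round(1))
E
python3 - <<'E'
from h import *
c=ctrl.capture("wrist"); ears(c,[.4995,-.265],42,.036)
t=ctrl.capture("top"); ears(t,[.4995,-.267],20,.036)
s=ctrl.capture("side"); ears(s,[.4995,-.267],28,.036)
go([.4995,-.265,.1],80)
E
```

```text
ears [[342.4, 177.9], [291.8, 186.2]] [163 154] mid [ 0.5    -0.2659] sep 0.0462 ang 174.5
ears [[433.4, 268.5], [431.4, 292.3]] [43 38] mid [ 0.4997 -0.269 ] sep 0.0465 ang 173.5
ears [[338.0, 371.1], [311.6, 375.1]] [51 43] mid [ 0.4981 -0.268 ] sep 0.0448 ang 171.6
shift mm [ 34.   -1.7 106.9] xang 75.23 tilt 0.06 q6 -0.29 t 13.05
twist rad -0.083
```

```bash
python3 -m pendant '[[[0.017,-0.001,0.02],0],[[0.0165,-0.001,0.03],0],[[0,0,0.03],-0.07],[[0,0,0.025],-0.07],[[0,0,0],0],[[0,0,0],0],[[0,0,0],0]]'
python3 - <<'E'
from h import *
c=ctrl.capture("wrist"); cv2.imwrite("pics/w7.png",c["frame"]); ears(c,[.5,-.2655],60,.036)
p=proj(c,np.array([.5,-.2655,.024])).astype(int); 
r=red(c,(p[0]-60,p[1]-60,p[0]+60,p[1]+60)); P=np.array([atz(c,u,.024)[:2] for u in r]); print(P.round(4),np.round(r))
go([.5,-.2655,.026],83)
E
```

```text
time_s: 13.63
tcp_pos: [0.5001, -0.2666, 0.1036]
ee_rot: [0.748, 0.663, 0.0, 0.001]
ft_force: [0.5, -0.3, 1.2]
width: 1.0
finger_force: 0.0
ears [[281.6, 251.7], [351.5, 251.7]] [381 372] mid [ 0.5001 -0.2648] sep 0.0464 ang -6.8
[[ 0.503  -0.24  ]
 [ 0.4785 -0.2755]
 [ 0.5184 -0.2797]] [[316. 211.]
 [288. 264.]
 [345. 263.]]
shift mm [ 1.5 -0.7 78.1] xang 83.11 tilt 0.15 q6 -0.373 t 13.68
twist rad 0.002
```

View pics/w7.png

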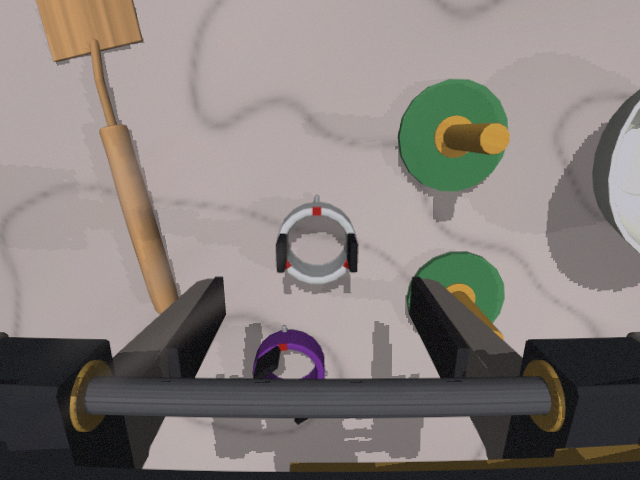

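The ears are at (281,252) and (351,252), level with the closing line and centred, so the grasp is aligned. I'll descend to just above the collar's top and grip the ears.

```bash
python3 -m pendant '[[[0.001,-0.0005,0.025],0],[[0,0,0.025],0],[[0,0,0.02],0],[[0,0,0.007],0],[[0,0,0],0],[[0,0,0],0],[[0,0,0],0]]'
python3 -m pendant '[[[0,0,0],0],[[0,0,0],0],[[0,0,0],0],[[0,0,0],0],[[0,0,0],0],[[0,0,0],0],[[0,0,0],0],[[0,0,0],0]]' 1 25
python3 -c "
from h import *
go([.5,-.2648,.0265],83)"
```

```text
time_s: 14.27
tcp_pos: [0.4999, -0.2664, 0.027]
ee_rot: [0.748, 0.664, 0.0, 0.001]
ft_force: [0.4, 1.1, -0.9]
width: 0.999
finger_force: 0.0
time_s: 14.93
tcp_pos: [0.4988, -0.2658, 0.0253]
ee_rot: [0.748, 0.664, 0.0, 0.0]
ft_force: [-0.4, -0.5, 0.8]
width: 0.562
finger_force: 25.0
shift mm [ 1.1  1.1 -1.2] xang 83.18 tilt 0.01 q6 -0.373 t 14.93
twist rad 0.003
```

```bash
python3 -m pendant '[[[0,0,-0.01],0],[[0,0,-0.03],0],[[0,0,-0.041],0],[[0,0,-0.041],0],[[0,0,-0.041],0],[[0,0,-0.041],0],[[0,0,-0.035],0],[[0,0,-0.01],0]]'
python3 -c "
from h import *
go([.6197,.1814,.27],124.8)
c=ctrl.capture('side'); cv2.imwrite('pics/s2.png',c['frame'][150:450,150:550])
o=ctrl.get_obs();print(o['width'],o['finger_force'])"
```

```text
time_s: 15.6
tcp_pos: [0.5006, -0.2668, 0.2811]
ee_rot: [0.748, 0.664, 0.001, 0.004]
ft_force: [0.8, -0.1, -0.5]
width: 0.561
finger_force: 25.0
shift mm [459.2  65.   10.2] xang 83.18 tilt 0.48 q6 -0.373 t 15.6
twist rad -0.726
0.5653239361583141 24.99967485666275
```

```bash
python3 -m pendant '[[[0.025,0.0035,0],0],[[0.036,0.005,0],0],[[0.036,0.005,0],0],[[0.036,0.005,0],0],[[0.036,0.005,0],0],[[0.036,0.005,0],0],[[0.036,0.005,0],0],[[0.036,0.005,0],0]]'
python3 -m pendant '[[[0.036,0.005,0],0],[[0.036,0.005,0],0],[[0.036,0.005,0],0],[[0.036,0.005,0],0],[[0.03,0.004,0],0],[[0.005,0.001,0],0],[[0,0,0],0],[[0,0,0],0]]'
python3 -c "
from h import *
go([.6197,.1814,.27],124.8)"
python3 -m pendant '[[[0,0,0],-0.105],[[0,0,0],-0.105],[[0,0,0],-0.105],[[0,0,0],-0.105],[[0,0,0],-0.105],[[0,0,0],-0.105],[[0,0,0],-0.096],[[0,0,0],0]]'
python3 - <<'E'
from h import *
go([.6197,.1814,.27],124.8)
c=ctrl.capture("wrist"); cv2.imwrite("pics/w8.png",c["frame"])
t=ctrl.get_obs()["tcp_pos"]; z=t[2]-.0013
r=red(c,(0,0,640,480)); print([(u.round(0),atz(c,u,.174)[:2].round(4),atz(c,u,z)[:2].round(4)) for u in r], t)
E
```

```text
time_s: 16.32
tcp_pos: [0.5689, 0.0065, 0.2726]
ee_rot: [0.748, 0.664, -0.001, -0.001]
ft_force: [0.8, 0.4, -1.7]
width: 0.563
finger_force: 25.0
time_s: 16.98
tcp_pos: [0.6149, 0.1789, 0.2728]
ee_rot: [0.748, 0.664, -0.001, -0.0]
ft_force: [0.7, 0.0, -0.5]
width: 0.562
finger_force: 25.0
shift mm [3.1 4.5 2.7] xang 83.23 tilt 0.16 q6 0.399 t 16.98
twist rad -0.726
time_s: 17.65
tcp_pos: [0.6154, 0.1774, 0.2739]
ee_rot: [0.462, 0.887, -0.001, -0.0]
ft_force: [-0.1, 0.0, -1.6]
width: 0.569
finger_force: 25.0
shift mm [0.8 5.9 3.9] xang 124.92 tilt 0.07 q6 -0.331 t 17.65
twist rad 0.002
[(array([324., 190.]), array([0.5984, 0.212 ]), array([0.5883, 0.2232])), (array([317., 246.]), array([0.6182, 0.1744]), array([0.6008, 0.1993])), (array([367., 261.]), array([0.6564, 0.1866]), array([0.6251, 0.2071])), (array([285., 265.]), array([0.6071, 0.1475]), array([0.5938, 0.1823])), (array([276., 319.]), array([0.6266, 0.1059]), array([0.6062, 0.1559]))] [0.61544703 0.17765579 0.27404478]
```

View pics/w8.png

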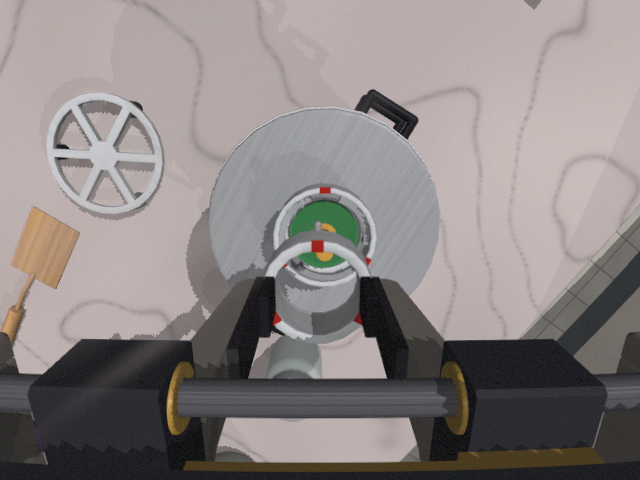

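The ring is held straight with its front mark at (317,246), which lines up with the cell's mark at (324,190). It sits about 0.9 mm ahead of the TCP along tool x.

```bash
python3 -c "
from h import *
go([.6202,.1810,.203])"
```

```text
shift mm [ 0.1  5.9 71. ] xang 124.59 tilt 0.05 q6 -0.325 t 17.7
```

```bash
python3 -m pendant '[[[0,0.003,0],0],[[0,0.0029,0.01],0],[[0,0,0.02],0],[[0,0,0.02],0],[[0,0,0.015],0],[[0,0,0.004],0],[[0,0,0],0],[[0,0,0],0]]'
python3 - <<'E'
from h import *
go([.6202,.1810,.19])
c=ctrl.capture("wrist"); cv2.imwrite("pics/w9.png",c["frame"][120:400,180:460])
t=ctrl.get_obs()["tcp_pos"]; z=t[2]-.0013
r=red(c,(0,0,640,480)); print([(u.round(0),atz(c,u,.174)[:2].round(4),atz(c,u,z)[:2].round(4)) for u in r], t)
E
```

```text
time_s: 18.37
tcp_pos: [0.621, 0.1829, 0.2054]
ee_rot: [0.464, 0.886, 0.0, 0.0]
ft_force: [0.5, 1.5, -1.1]
width: 0.561
finger_force: 25.0
shift mm [-1.1 -1.7 15.4] xang 124.73 tilt 0.0 q6 -0.322 t 18.37
[(array([312., 211.]), array([0.5987, 0.2118]), array([0.5953, 0.2174])), (array([317., 246.]), array([0.6119, 0.197 ]), array([0.6065, 0.2048])), (array([276., 319.]), array([0.618, 0.146]), array([0.6116, 0.1616]))] [0.62130974 0.18301322 0.2060772 ]
```

```bash
python3 -m pendant '[[[-0.001,-0.0018,0],0],[[0,0,0],0],[[0,0,0],0],[[0,0,0],0],[[0,0,0],0]]'
python3 -c "
from h import *
go([.6202,.1810,.19])"
```

```text
time_s: 18.83
tcp_pos: [0.6199, 0.181, 0.2056]
ee_rot: [0.463, 0.886, 0.0, 0.0]
ft_force: [1.0, -0.8, -1.1]
width: 0.565
finger_force: 25.0
shift mm [-0.2  0.2 15.6] xang 124.78 tilt 0.03 q6 -0.325 t 18.83
```

```bash
python3 -m pendant '[[[0,0,0.003],0],[[0,0,0.003],0],[[0,0,0.002],0],[[0,0,0],0],[[0,0,0],0]]'; python3 -m pendant '[[[0,0,0.0015],0],[[0,0,0.0015],0],[[0,0,0],0],[[0,0,0],0]]'
```

```text
time_s: 19.25
tcp_pos: [0.6196, 0.181, 0.1969]
ee_rot: [0.463, 0.886, -0.0, -0.0]
ft_force: [0.1, -0.1, -1.3]
width: 0.567
finger_force: 25.0
time_s: 19.58
tcp_pos: [0.6197, 0.181, 0.1942]
ee_rot: [0.463, 0.886, -0.0, -0.0]
ft_force: [0.3, 0.2, -1.5]
width: 0.563
finger_force: 25.0
```

```bash
python3 -m pendant '[[[0,0,0.0015],0],[[0,0,0.0015],0],[[0,0,0],0],[[0,0,0],0]]'; python3 -m pendant '[[[0,0,0.0015],0],[[0,0,0.001],0],[[0,0,0],0],[[0,0,0],0]]'
```

```text
time_s: 19.92
tcp_pos: [0.6197, 0.181, 0.1911]
ee_rot: [0.463, 0.886, -0.0, -0.0]
ft_force: [0.3, -0.8, -0.8]
width: 0.564
finger_force: 25.0
time_s: 20.25
tcp_pos: [0.6197, 0.181, 0.1887]
ee_rot: [0.463, 0.886, -0.0, -0.0]
ft_force: [-0.1, -0.5, -0.2]
width: 0.565
finger_force: 25.0
```

```bash
python3 -m pendant '[[[0,0,0.001],0],[[0,0,0],0],[[0,0,0],0]]'; python3 -m pendant '[[[0,0,0.0007],0],[[0,0,0],0],[[0,0,0],0]]'
```

```text
time_s: 20.5
tcp_pos: [0.6198, 0.181, 0.1877]
ee_rot: [0.463, 0.886, -0.0, -0.0]
ft_force: [0.3, -0.2, 0.3]
width: 0.56
finger_force: 25.0
time_s: 20.75
tcp_pos: [0.6198, 0.181, 0.187]
ee_rot: [0.463, 0.886, -0.0, -0.0]
ft_force: [0.2, 0.5, -1.3]
width: 0.565
finger_force: 25.0
```

```bash
python3 -m pendant '[[[0,0,0.0005],0],[[0,0,0],0],[[0,0,0],0]]'; python3 -m pendant '[[[0,0,0.0003],0],[[0,0,0],0],[[0,0,0],0]]'
```

```text
time_s: 21.0
tcp_pos: [0.6198, 0.181, 0.1865]
ee_rot: [0.463, 0.886, -0.0, -0.0]
ft_force: [0.2, -1.0, -1.0]
width: 0.562
finger_force: 25.0
time_s: 21.25
tcp_pos: [0.6199, 0.181, 0.1864]
ee_rot: [0.463, 0.886, 0.0, 0.0]
ft_force: [-0.1, -0.4, 0.3]
width: 0.562
finger_force: 25.0
```

Contact is at TCP z 0.1864, as predicted, so the ring rests on the glass with its pins in the gaps. Bite should come near 43°; I'll turn clockwise.

```bash
python3 -m pendant '[[[0,-0.0001,0],0.08],[[0,-0.0001,0],0.08],[[0,-0.0001,0],0.08],[[0,-0.0001,0],0.08],[[0,0,0],0],[[0,0,0],0]]'; python3 -m pendant '[[[0,-0.0001,0],0.08],[[0,-0.0001,0],0.08],[[0,-0.0001,0],0.06],[[0,0,0],0],[[0,0,0],0],[[0,0,0],0]]'
python3 -c "
from h import *
go([.6202,.1810,.1864]);print(ctrl.get_obs()['ft_torque'])"
```

```text
time_s: 21.75
tcp_pos: [0.6196, 0.1808, 0.1864]
ee_rot: [0.598, 0.802, 0.0, 0.0]
ft_force: [0.5, -1.0, 0.3]
width: 0.566
finger_force: 25.0
time_s: 22.25
tcp_pos: [0.6192, 0.1808, 0.1864]
ee_rot: [0.682, 0.731, 0.0, 0.0]
ft_force: [-0.0, -0.6, 0.2]
width: 0.563
finger_force: 25.0
shift mm [ 0.1  1.  -0. ] xang 94.02 tilt 0.01 q6 0.211 t 22.25
[-0.04318167 -0.10231339 -0.01620716]
```

```bash
cat > f.py <<'E'
from h import *
F=[];Z=[]
for _ in range(4): ctrl.capture("side"); o=ctrl.get_obs(); F.append(np.r_[o["ft_force"],o["ft_torque"]]); Z.append(o["tcp_pos"])
print("F",np.mean(F,0).round(3),"tcp",np.mean(Z,0).round(5)); go([.6199,.1817,.1864],124.7)
E
python3 -m pendant '[[[0,0,0],0.06],[[0,0,0],0.06],[[0,0,0],0],[[0,0,0],0]]'; python3 f.py
```

```text
time_s: 22.58
tcp_pos: [0.6192, 0.1808, 0.1864]
ee_rot: [0.724, 0.689, 0.0, 0.0]
ft_force: [-0.2, 0.6, 0.6]
width: 0.565
finger_force: 25.0
F [ 0.363 -0.174  0.628 -0.029 -0.075 -0.027] tcp [0.61921 0.18077 0.18635]
shift mm [ 0.9  0.6 -0. ] xang 87.06 tilt 0.01 q6 0.333 t 22.78
twist rad -0.657
```

```bash
python3 -m pendant '[[[0,0,0],0.06],[[0,0,0],0],[[0,0,0],0]]'; python3 f.py
```

```text
time_s: 23.03
tcp_pos: [0.6192, 0.1808, 0.1863]
ee_rot: [0.745, 0.667, 0.0, 0.0]
ft_force: [0.5, -0.3, 0.2]
width: 0.562
finger_force: 25.0
F [-0.058 -0.35   1.033 -0.051 -0.106 -0.039] tcp [0.6192  0.18076 0.18633]
shift mm [ 1.   0.6 -0.1] xang 83.59 tilt 0.0 q6 0.394 t 23.23
twist rad -0.717
```

```bash
python3 -m pendant '[[[0,0,0],0.05],[[0,0,0],0],[[0,0,0],0]]'; python3 f.py
```

```text
time_s: 23.48
tcp_pos: [0.6192, 0.1808, 0.1863]
ee_rot: [0.762, 0.648, 0.0, -0.0]
ft_force: [-0.9, -0.5, 0.7]
width: 0.561
finger_force: 25.0
F [-0.087 -0.307  1.434 -0.019 -0.082 -0.034] tcp [0.61918 0.18075 0.1863 ]
shift mm [ 1.   0.6 -0.1] xang 80.72 tilt 0.0 q6 0.444 t 23.68
twist rad -0.768
```

```bash
python3 -m pendant '[[[0,0,0],0.05],[[0,0,0],0],[[0,0,0],0]]'; python3 f.py
```

```text
time_s: 23.93
tcp_pos: [0.6192, 0.1807, 0.1863]
ee_rot: [0.778, 0.629, 0.0, -0.0]
ft_force: [0.5, -0.1, 0.7]
width: 0.563
finger_force: 25.0
F [ 0.563  0.3    0.714 -0.017 -0.113 -0.015] tcp [0.61918 0.18075 0.18629]
shift mm [ 1.1  0.5 -0.1] xang 77.85 tilt 0.0 q6 0.494 t 24.13
twist rad -0.818
```

```bash
python3 -m pendant '[[[0,0,0],0.05],[[0,0,0],0],[[0,0,0],0]]'; python3 f.py
```

```text
time_s: 24.38
tcp_pos: [0.6192, 0.1807, 0.1862]
ee_rot: [0.793, 0.609, -0.0, -0.0]
ft_force: [0.6, -0.2, -1.3]
width: 0.563
finger_force: 25.0
F [ 0.75   0.515 -0.726  0.036 -0.221 -0.082] tcp [0.61915 0.18075 0.18618]
shift mm [ 1.1  0.5 -0.2] xang 74.98 tilt 0.0 q6 0.544 t 24.58
twist rad -0.868
```

The bite begins near 48°: z has started dropping, Fz has reversed and the torque has risen. I'll go on in small steps and let the hand follow down.

```bash
python3 -m pendant '[[[0,0,0.0002],0.05],[[0,0,0],0],[[0,0,0],0]]'; python3 f.py
```

```text
time_s: 24.83
tcp_pos: [0.6191, 0.1807, 0.1861]
ee_rot: [0.808, 0.589, -0.0, -0.0]
ft_force: [0.3, 0.1, -1.2]
width: 0.565
finger_force: 25.0
F [ 1.033  0.242 -0.637 -0.005 -0.241 -0.049] tcp [0.61914 0.18073 0.18604]
shift mm [ 1.2  0.4 -0.4] xang 72.12 tilt 0.0 q6 0.594 t 25.03
twist rad -0.918
```

```bash
python3 -m pendant '[[[0,0,0.0002],0.05],[[0,0,0],0],[[0,0,0],0]]'; python3 f.py
```

```text
time_s: 25.28
tcp_pos: [0.6191, 0.1807, 0.1859]
ee_rot: [0.823, 0.568, -0.0, -0.0]
ft_force: [0.5, -0.8, -2.0]
width: 0.565
finger_force: 25.0
F [ 1.012 -0.279 -1.094 -0.012 -0.251 -0.091] tcp [0.61916 0.18075 0.18589]
shift mm [ 1.2  0.4 -0.5] xang 69.25 tilt 0.0 q6 0.644 t 25.48
twist rad -0.968
```

```bash
python3 -m pendant '[[[0,0,0],0.05],[[0,0,0],0],[[0,0,0],0]]'; python3 f.py
```

```text
time_s: 25.73
tcp_pos: [0.6191, 0.1807, 0.1858]
ee_rot: [0.837, 0.548, -0.0, -0.0]
ft_force: [1.9, -0.4, -2.6]
width: 0.563
finger_force: 25.0
F [ 1.283  0.117 -2.073  0.014 -0.353 -0.142] tcp [0.61913 0.18072 0.18576]
shift mm [ 1.2  0.3 -0.6] xang 66.38 tilt 0.01 q6 0.694 t 25.93
twist rad -1.018
```

Snug: about 10° past bite, 0.57 mm of draw-down (about 9 N), and torque rising. Let go.

```bash
python3 -m pendant '[[[0,0,0],0],[[0,0,0],0],[[0,0,0],0],[[0,0,0],0],[[0,0,0],0],[[0,0,0],0]]' 0
python3 -m pendant '[[[0,0,-0.005],0],[[0,0,-0.02],0],[[0,0,-0.03],0],[[0,0,-0.03],0],[[0,0,-0.02],0],[[0,0,0],0],[[0,0,0],0]]'
python3 - <<'E'
from h import *
c=ctrl.capture("wrist"); z=.1855-.0013
r=red(c,(0,0,640,480)); print([(u.round(0),atz(c,u,.174)[:2].round(4),atz(c,u,z)[:2].round(4)) for u in r])
ears(c,[.6197,.1817],70,z+.012)
cv2.imwrite("pics/w10.png",c["frame"])
E
```

```text
time_s: 26.43
tcp_pos: [0.6191, 0.1807, 0.186]
ee_rot: [0.837, 0.547, -0.0, -0.0]
ft_force: [0.3, -0.1, 0.1]
width: 0.975
finger_force: 0.0
time_s: 27.02
tcp_pos: [0.6197, 0.1809, 0.2924]
ee_rot: [0.837, 0.547, 0.001, 0.0]
ft_force: [0.2, 0.2, -0.5]
width: 1.001
finger_force: 0.0
[(array([316., 204.]), array([0.6287, 0.2032]), array([0.6295, 0.205 ])), (array([276., 210.]), array([0.5987, 0.2118]), array([0.6005, 0.2132])), (array([358., 212.]), array([0.6563, 0.1846]), array([0.6561, 0.187 ])), (array([342., 254.]), array([0.632 , 0.1581]), array([0.6326, 0.1614])), (array([315., 277.]), array([0.6039, 0.1482]), array([0.6055, 0.1519]))]
ears [[286.6, 242.9], [348.1, 242.2]] [379 302] mid [0.6199 0.1806] sep 0.0454 ang -23.0
```

View pics/w10.png

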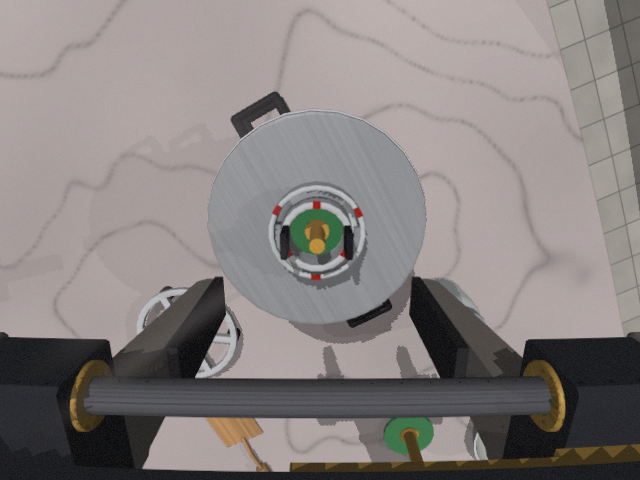

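The ring sits level in the cell with its front mark at (316,204), turned about 58° past the gap. The gripper is clear, so I'm handing in.

```bash
python3 -c "
from cell import ctrl
print(ctrl.hand_in())"
```

```text
the job is handed in; nothing more can be done
None
```

The sight glass is seated in the cell and the aluminium ring is screwed down snug at an estimated 9 N, about 10° past the bite. The robot has let go and is clear, and I handed the job in at about 27 s; no verdict came back.

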